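# Post the slide box through the deposit-cage flap

### The job

The slides in the blue slide box have been read: post the box in the black lock-up cage. Slide it steadily along the cage's loading shelf with the fingers, push it on through the hanging flap until it goes down the chute inside, then draw the fingers back out so that the flap hangs shut behind it. The box is only pushed, never lifted or thrown, it must lie lid up in the cage, and everything else on the bench stays where it is.

Things in the scene. Friction and masses are not known exactly. Their poses are not given: they have to be found in the camera images.
- cage: Black barred steel lock-up cage, screwed to the bench: 256 mm wide, 243 mm high, 270 mm deep, its loading shelf 200 mm long in front. Origin: on the bench top, straight below the middle of the shut flap. Its +x runs from the shelf through the flap into the cage (the way to push), y across, z up. Side walls and a barred roof close it.
- shelf_front (a point): Middle of the open front edge of the steel loading shelf, on its top, 100 mm above the bench. The flat shelf runs from here 200 mm to the flap and 55 mm on inside. It is 220 mm wide between side lips that stand 10 mm above it. Axes as the cage's.
- mouth (a point): Middle of the mouth at shelf level: on the shelf's top, straight below the shut flap. The mouth is 220 mm wide between 18 mm corner posts and 121 mm high up to the hinge rod; above and behind that stands the cage. A tool pointing straight down cannot follow the box into it: there lean it some 45 degrees, fingertips leading. Axes as the cage's.
- chute_edge (a point): Middle of the inner end of the shelf, 55 mm past the flap (cage x), at shelf height. From here a smooth white chute slopes down at 23 degrees, 207 mm on (90 mm down), to a padded stop at the back of the cage. A box whose middle is pushed past this edge tips onto the chute and slides off; its rear end is then some 6 mm past the shut flap, so the fingertips follow it in under the flap.
- flap (a joint): Angle of the flap in rad: 0 hanging shut, grows as its lower edge swings inward (cage +x), stop at 1.4. It hangs from the hinge rod along the cage's y, 125 mm above the shelf, and falls shut by its own weight (0.09 kg, no spring, no latch); it does not swing outward. About 0.5 N at the height of the box opens it.
- flap_edge (a point): Middle of the lower edge of the flap. The flap is an aluminium sheet 212 mm wide and 120 mm high from the hinge axis down, 3 mm thick, with a red strip across its outer face and a black rubber strip along its lower edge, which hangs 5 mm above the shelf when shut.
- blue_box: Closed dark-blue plastic box for microscope slides, white label on its lid, 98 mm long (its x), 84 mm wide, 35 mm high, 0.19 to 0.34 kg, sliding easily (friction about 0.17). Origin: centre of its underside; z up through the lid. It starts on the shelf before the flap, its length along the cage's x give or take 17 degrees, up to 45 mm off the middle.
- orange_box: The same kind of slide box in orange, 98 x 84 x 35 mm, not read yet, standing on the bench beside the cage; to be left alone. Origin: centre of its underside.
- oil_bottle: Small amber immersion-oil bottle, 32 mm across, 74 mm high, on the bench; leave alone. Origin: centre of its underside.
- stain_bottle: Purple stain bottle with white cap, 44 mm across, 108 mm high, on the bench; leave alone. Origin: centre of its underside.
- water_bottle: Pale-blue drinking-water bottle, 64 mm across, 194 mm high, on the bench; leave alone. Origin: centre of its underside.
- tube_rack: Black tube rack with capped tubes, 75 x 140 mm, 98 mm high, on the bench; leave alone. Origin: centre of its underside.
- pen: White pen with blue cap lying on the bench, 143 mm long, 10 mm thick; leave alone. Origin: under the middle of its length.
Things that resemble listed ones, but are neither listed nor needed, are in the scene too. Several things have the shape of the blue_box; the one meant has the colours described above.

How it is judged:
By the outcome, as a careful person would: the job done as asked, in the order asked, and still so for the second after the job is handed in, with the robot touching nothing.
It also fails if it takes over 58 s, if anything falls off the work surface, if the arm or the gripper's body presses on something with over 40 N, if the wrist force passes 120 N, or if a joint passes its speed limit or range.

### The arm

A 6-joint arm with a two-finger parallel gripper is mounted at the origin on the work surface. World frame = base frame: x ahead of the robot, y to its left, z up, the work surface at z = 0. Lengths are in mm, angles in rad, forces in N, time in s.
With the tool pointing down it reaches from about 350 to 1000 mm from the base axis. Payload 7.1 kg.
Tool frame: the origin (TCP) lies midway between the tips of the shut fingers; the grasp point (between the pads) lies 19 mm behind it; y points along the fingers, x is the direction in which the jaws open and shut, and the axes are right-handed (so a half turn about y gives the same grasp; the last joint's range is limited). The gripper opens to 85 mm and grips with 20 to 120 N. Pads are 22 mm wide; open, the fingers measure 114 mm over their backs; the gripper's body (76 mm by 85 mm) begins 54 mm behind the grasp point. The pads swing forward as they close: fully open they stand 13 mm farther back than shut.
Start: joints at [1.222, 0.423, 1.63, -0, 1.089, -0.019], TCP at [202.377, 591.311, 231.319] pointing down, gripper open.
Joint ranges: [-3, 3], [-0.9, 2.11], [0.09, 2.58], [-1.31, 4.45], [0.11, 2.69], [-2.54, 2.54]. Speed limits (rad/s): [2.39, 2.39, 3.01, 3.14, 3.14, 3.14].

### API

Orientations are given as a unit quaternion [w, x, y, z].
In Python, from plant import bot, grab_frame, camera_params, job_done gives the robot as it stands.
- The arm moves only by the shell command python3 -m creep 'ROWS' [FORCE]. ROWS is JSON, a list of rows, each a list of 3 entries, a list of its own where there are three numbers: the closure, from -1 (fully open) to 1 (shut), then the shift along the tool's x, y, z in mm, then the turn about the tool's y in degrees. A call has 1 to 8 rows; each row shifts and turns the commanded pose from where the row before left it, along the tool's axes as they then stand; what a row does not reach is not made up. A row lasts 1/10 s, in which the tool goes at most 50 mm and 8.59 degrees, less where a joint would pass 70% of its speed; a pose out of reach is approached as far as the arm can. A call with a gripper value outside its range is refused whole. The fingers move at their own pace and stop on an object; FORCE is the grip in N (left out, the last holds). Time passes only in rows, so rows that do not move let the fingers close. It gives the time, the measured TCP pose, the force and the opening at its end, in the units of the state.
- bot.read_state(): the state, without advancing time (a new reading comes with each control period).
- grab_frame(name): name is "side" or "top"; returns the picture (480x640x3 uint8, blue, green, red); there is no depth.
- camera_params(name): a dict with "fx", "fy", "cx", "cy" (pixels), "cam_to_world" (4x4, takes a point from camera to world coordinates). Camera axes: x right, y down, z forward; pixel columns grow to the right and rows downward; lengths in mm; the calibration is good to about 2 mm. A picture is of the moment at which its call begins. camera_params takes no time and is no camera call.
- job_done(): hands the job in, once; it reports no verdict.
The state is a dict: "clock": time; "joint_positions": joint angles; "qvel": joint speeds; "effort": joint torques, N m; "position": TCP position; "eef_rot": TCP orientation; "wrist_force": force on the tool from outside, world axes, zero at the start; "moment": the same for the moment, N m; "width": finger opening in mm.
Only numpy, scipy, OpenCV 4.12 (cv2) and the standard library are available. Lean on these libraries where they do the work, as an engineer would, in place of code of your own. Each camera call takes 0.05 s, during which the arm holds its last target.

## Working session

There is one attempt and no reset: what is moved stays moved. The work goes in short steps, Python scripts to look and compute and a shell command to move; the robot and the scene stay as the last step left them, time stands still between calls to the robot, and variables do not carry over. Pictures are saved under pics/ and viewed, and the job is handed in when it is done.

```bash
ls; mkdir -p pics
python3 - <<'E'
from plant import bot, grab_frame, camera_params
import cv2, numpy as np
for n in("side","top"):
    im=grab_frame(n); cv2.imwrite(f"pics/{n}0.png",im)
    p=camera_params(n); print(n,p["fx"],p["fy"],p["cx"],p["cy"]); print(np.round(p["cam_to_world"],3))
s=bot.read_state(); print(s)
E
```

```text
pics
side 485.2404422394541 485.2404422394541 321.5230939504637 242.44023824719088
[[ 9.76000e-01 -1.80000e-01  1.24000e-01  4.25374e+02]
 [-2.19000e-01 -7.77000e-01  5.90000e-01 -5.01023e+02]
 [-1.00000e-02 -6.03000e-01 -7.98000e-01  8.87723e+02]
 [ 0.00000e+00  0.00000e+00  0.00000e+00  1.00000e+00]]
top 594.9292415852977 594.9292415852977 323.22468308474146 242.80473083888222
[[ 1.300000e-02 -9.920000e-01  1.220000e-01  3.771030e+02]
 [-1.000000e+00 -1.100000e-02  1.700000e-02  1.552600e+01]
 [-1.500000e-02 -1.220000e-01 -9.920000e-01  1.302533e+03]
 [ 0.000000e+00  0.000000e+00  0.000000e+00  1.000000e+00]]
{'clock': 0.1, 'joint_positions': array([ 1.22197600e+00,  4.23770267e-01,  1.63060327e+00, -2.41664697e-05,
        1.08859679e+00, -1.90247252e-02]), 'qvel': array([-0.00220418, -0.00186981, -0.00031807, -0.00071437,  0.00199957,
        0.00012101]), 'effort': array([ 1.61835901e-04, -5.58425868e+01, -2.82446641e+01, -8.58144131e-05,
        3.04834757e-03,  3.92082910e-06]), 'position': array([202.23556658, 590.86030612, 230.6238202 ]), 'eef_rot': array([-0.57500903,  0.57557274,  0.41074762, -0.41154225]), 'wrist_force': array([-0.19333967, -0.36055995,  0.16855547]), 'moment': array([ 0.02346482, -0.02201662,  0.0037184 ]), 'width': 85.42565385051442}
```

View pics/side0.png

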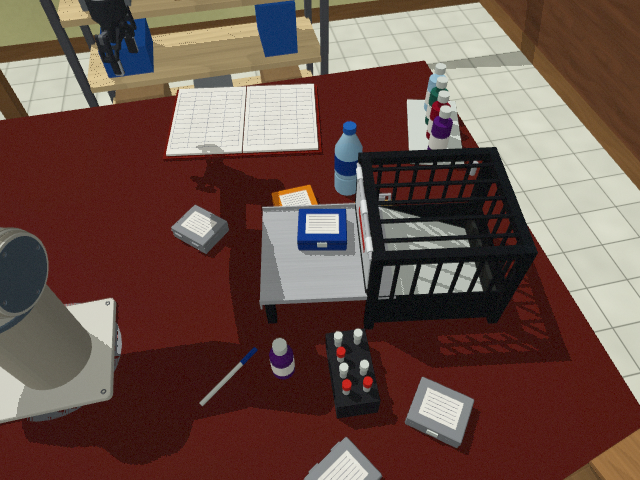

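View pics/top0.png

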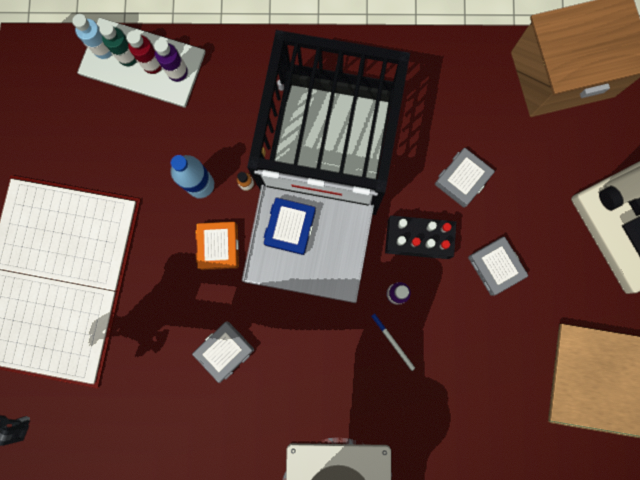

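The candidates are: the blue box on the shelf at top (290,225) / side (322,230), the orange box at top (217,245), grey boxes at top (223,352), (465,177) and (498,265), and blue boxes on the background rack at side (130,45) and (277,28). I choose the one on the shelf, and will check it in a crop and measure.

```bash
cat > h.py <<'E'
import cv2, numpy as np
from plant import bot, grab_frame, camera_params
def ray(n,uv):
    p=camera_params(n); T=np.array(p["cam_to_world"]); d=np.array([(uv[0]-p["cx"])/p["fx"],(uv[1]-p["cy"])/p["fy"],1.])
    return T[:3,3], T[:3,:3]@(d/np.linalg.norm(d))
def onz(n,uv,z):
    o,d=ray(n,uv); return o+d*(z-o[2])/d[2]
def tri(a,b):
    o1,d1=ray("top",a); o2,d2=ray("side",b)
    t=np.linalg.lstsq(np.stack([d1,-d2],1),o2-o1,rcond=None)[0]
    p,q=o1+t[0]*d1,o2+t[1]*d2
    return (p+q)/2,np.linalg.norm(p-q)
def proj(n,P):
    p=camera_params(n);T=np.array(p["cam_to_world"]);c=T[:3,:3].T@(np.array(P)-T[:3,3]);return p["fx"]*c[0]/c[2]+p["cx"],p["fy"]*c[1]/c[2]+p["cy"]
def bluemask(im):
    h=cv2.cvtColor(im,cv2.COLOR_BGR2HSV); return cv2.inRange(h,(108,130,50),(125,255,255))
E
python3 - <<'E'
from h import *
t=cv2.imread("pics/top0.png"); s=cv2.imread("pics/side0.png")
a=cv2.resize(t[150:310,220:400],None,fx=3.4,fy=3.4,interpolation=cv2.INTER_CUBIC)
b=cv2.resize(s[140:340,240:400],None,fx=2.7,fy=2.7,interpolation=cv2.INTER_CUBIC)
cv2.imwrite("pics/cropt.png",a); cv2.imwrite("pics/crops.png",b)
for n,im,roi in(("top",t,(240,180,340,270)),("side",s,(280,195,365,265))):
    m=bluemask(im); k=np.zeros_like(m); x0,y0,x1,y1=roi; k[y0:y1,x0:x1]=m[y0:y1,x0:x1]
    c=max(cv2.findContours(k,0,2)[0],key=cv2.contourArea); r=cv2.minAreaRect(c); print(n,r,cv2.boxPoints(r).round(1).tolist())
    h=cv2.approxPolyDP(cv2.convexHull(c),3,True)[:,0]; print(h.tolist())
E
```

```text
top ((288.6177062988281, 225.52943420410156), (43.17134094238281, 48.749656677246094), 14.03624439239502) [[261.79998779296875, 243.89999389648438], [273.6000061035156, 196.60000610351562], [315.5, 207.10000610351562], [303.6000061035156, 254.39999389648438]]
[[276, 198], [314, 207], [303, 253], [264, 243]]
side ((321.5, 229.0), (40.0, 49.0), 90.0) [[297.0, 209.0], [346.0, 209.0], [346.0, 249.0], [297.0, 249.0]]
[[345, 209], [345, 249], [298, 248], [299, 209]]
```

View pics/cropt.png

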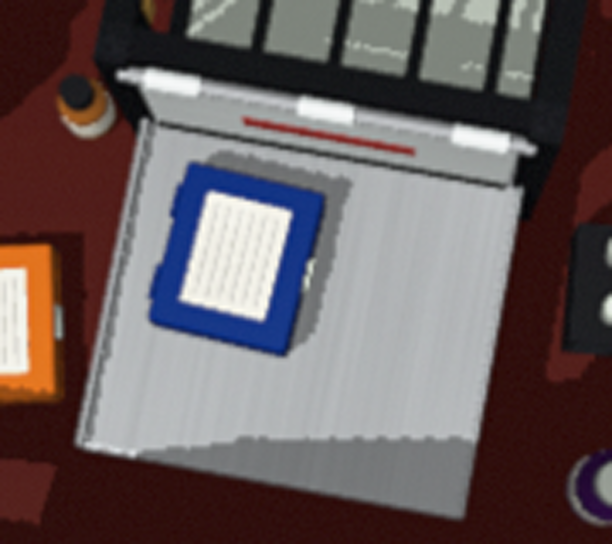

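View pics/crops.png

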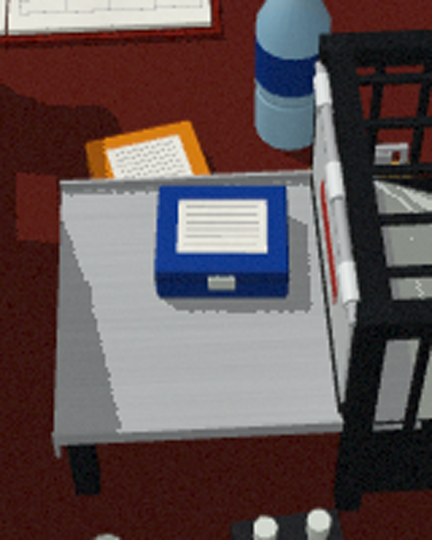

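Run:
```python
from h import *
t=cv2.imread("pics/top0.png"); s=cv2.imread("pics/side0.png")
print("shelf FL",tri((242.9,280.9),(263,207.4)),"FR",tri((356.2,302.4),(260.4,301.1)))
for nm,uv in dict(FL=(242.9,280.9),FR=(356.2,302.4),BL=(262,185.3),BR=(373,204.4)).items(): print(nm,onz("top",uv,110 if nm[1]=='L' else 105).round(1),onz("top",uv,100).round(1))
# box top corners
T=[(276,198),(314.5,207),(303,253.5),(264,243.5)] # BL,BR,FR,FL
for uv in T: print(onz("top",uv,135).round(1))
lab=[]
for n,im,roi in(("top",t,(268,200,312,250)),("side",s,(302,211,342,236))):
    g=cv2.inRange(cv2.cvtColor(im,cv2.COLOR_BGR2HSV),(0,0,110),(180,90,255)); k=np.zeros_like(g); x0,y0,x1,y1=roi; k[y0:y1,x0:x1]=g[y0:y1,x0:x1]
    c=max(cv2.findContours(k,0,2)[0],key=cv2.contourArea); m=cv2.moments(cv2.convexHull(c)); uv=(m['m10']/m['m00'],m['m01']/m['m00']); print(n,uv,cv2.boundingRect(c),cv2.minAreaRect(c)); lab.append(uv)
print("label",tri(*lab), onz("top",lab[0],135),onz("side",lab[1],135))
print("cand side corners@135",[onz("side",u,135).round(1).tolist() for u in((345.5,209),(299,209),(297.5,240),(346.5,240))])
```

```text
shelf FL (array([445.3074047 , 196.47602771, 107.00839393]), np.float64(1.1087250028803874)) FR (array([405.90860674, -31.5938748 , 108.49162063]), np.float64(2.652271577305521))
FL [444.6 196.  110. ] [445.1 197.5 100. ]
FR [404.7 -31.8 105. ] [404.8 -32.  100. ]
BL [640.7 162.6 110. ] [642.9 163.9 100. ]
BR [604.3 -64.8 105. ] [605.2 -65.1 100. ]
[609.6 130.9 135. ]
[592.1  53.6 135. ]
[498.7  74.9 135. ]
[517.7 152.5 135. ]
top (288.7328057282834, 224.85980780101752) (272, 206, 34, 39) ((288.6764831542969, 224.7941436767578), (26.436382293701172, 34.19752502441406), 14.03624439239502)
side (321.72217731069793, 223.54648342764753) (305, 214, 34, 20) ((321.5, 223.5), (19.0, 33.0), 90.0)
label (array([555.01436809, 104.50356829, 132.24534129]), np.float64(1.9093291977753786)) [555.55879943 104.28226288 135.        ] [553.57723122 102.20452135 135.        ]
cand side corners@135 [[609.5, 128.8, 135.0], [516.6, 150.4, 135.0], [498.4, 72.4, 135.0], [591.6, 50.8, 135.0]]
```

```bash
python3 - <<'E'
from h import *
from scipy.spatial.transform import Rotation as R
q=bot.read_state()["eef_rot"]; print(R.from_quat(q,scalar_first=True).as_matrix().round(3))
E
python3 -m creep --help 2>&1 | head -20
```

```text
[[ 0.324 -0.    -0.946]
 [ 0.946 -0.001  0.324]
 [-0.001 -1.     0.   ]]
invalid input: not JSON, or not a number
```

The turn is only about the finger axis, so I can't lean the tool. Option: with the jaws fully open along cage x, the leading finger's back stands about 57 mm ahead of the axis, while the gripper body is only 38–43 mm ahead. That finger could reach some 10–15 mm under the hinge before the body gets near the rod. I'll check the rod and the finger shape.

```bash
python3 - <<'E'
from h import *
t=cv2.imread("pics/top0.png"); s=cv2.imread("pics/side0.png")
o=np.array([622.5,48.8]); ex=np.array([.9857,-.1685]); ey=np.array([.1685,.9857])
def cage(P): d=np.array(P[:2])-o; return np.round([d@ex,d@ey,P[2]-100],1)
for u in((118,75),(326,108),(535,150)): print("rod",cage(onz("top",(220+u[0]/3.4,150+u[1]/3.4),225)))
for u in((322,80),(335,180),(348,295)): print("rod side",cage(onz("side",(240+u[0]/2.7,140+u[1]/2.7),225)))
print("box",cage((554.5,103.2,100)))
cv2.imwrite("pics/grip0.png",cv2.resize(s[0:110,60:170],None,fx=5,fy=5,interpolation=cv2.INTER_CUBIC))
E
python3 -m creep '[[-1,[-33,0,-33],0],[-1,[-33,0,-33],0],[-1,[-33,0,-33],0],[-1,[-33,0,-33],0],[-1,[-33,0,-33],0],[-1,[-33,0,-33],0],[-1,[-33,0,-33],0],[-1,[-33,0,-33],0]]'
```

```text
rod [ -1.8 115.2 125. ]
rod [4.00e-01 1.00e-01 1.25e+02]
rod [  -2.3 -115.5  125. ]
rod side [ -0.7  97.3 125. ]
rod side [ -1.3   2.3 125. ]
rod side [ -3.1 -93.5 125. ]
box [-76.2  42.2   0. ]
clock: 0.9
position: [366.9, 254.2, 231.2]
eef_rot: [-0.575, 0.575, 0.411, -0.411]
wrist_force: [0.1, 0.8, -0.2]
width: 85.2
```

View pics/grip0.png

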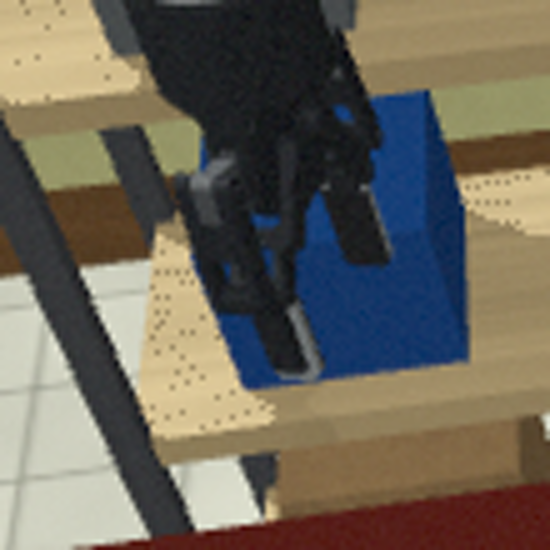

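```bash
python3 -m creep '[[-1,[-34,0,-34],0],[-1,[-34,0,-34],0],[-1,[-34,0,-34],0],[-1,[0,0,0],8],[-1,[0,0,0],8],[-1,[0,0,0],8],[-1,[0,0,0],8],[-1,[0,0,0],8]]'
python3 -m creep '[[-1,[0,0,0],8],[-1,[0,0,0],8],[-1,[0,0,0],8],[-1,[0,0,0],8],[-1,[0,0,0],8],[-1,[0,0,0],0.8],[-1,[0,0,0],0]]'
python3 - <<'E'
from h import *
from scipy.spatial.transform import Rotation as R
st=bot.read_state(); print(R.from_quat(st["eef_rot"],scalar_first=True).as_matrix().round(3),st["joint_positions"].round(2))
cv2.imwrite("pics/side1.png",grab_frame("side")); cv2.imwrite("pics/top1.png",grab_frame("top"))
E
```

```text
clock: 1.7
position: [429.9, 126.3, 231.1]
eef_rot: [0.682, -0.682, -0.187, 0.188]
wrist_force: [-0.2, -0.1, 1.0]
width: 85.3
clock: 2.4
position: [429.9, 126.5, 231.2]
eef_rot: [-0.705, 0.705, -0.059, 0.059]
wrist_force: [0.5, 0.4, -0.4]
width: 85.7
[[ 0.986 -0.     0.165]
 [-0.165 -0.     0.986]
 [-0.    -1.    -0.   ]] [ 0.26  0.16  2.01 -0.    0.98  0.43]
```

View pics/side1.png

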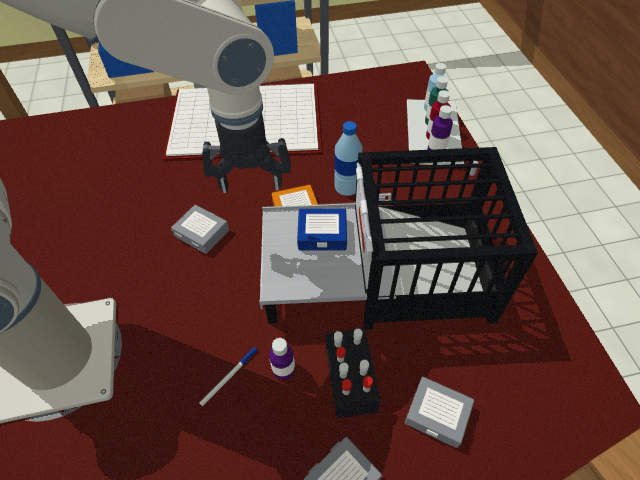

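Run:
```python
from h import *
s=cv2.imread("pics/side1.png")
cv2.imwrite("pics/grip1.png",cv2.resize(s[80:200,180:310],None,fx=5,fy=5,interpolation=cv2.INTER_CUBIC))
```

```text
(no output)
```

View pics/grip1.png

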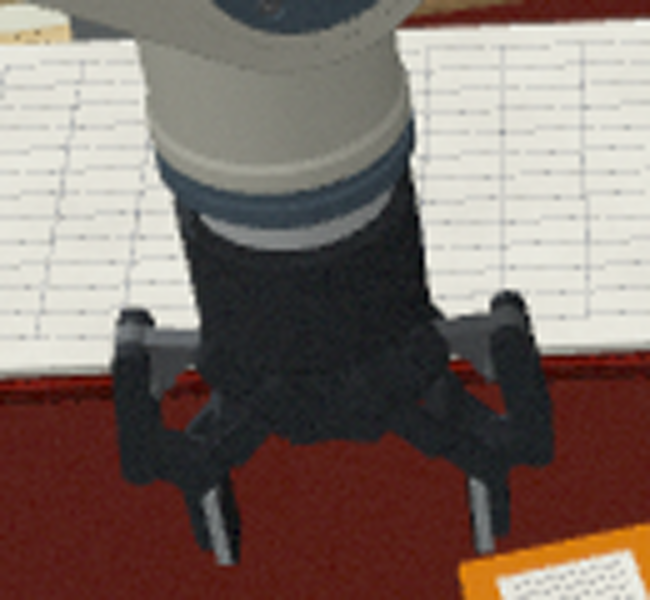

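Run:
```python
from h import *
s=cv2.imread("pics/top1.png")
print(proj("top",(430,126.5,231)),proj("top",(502,114,300)))
cv2.imwrite("pics/gript1.png",cv2.resize(s[150:330,180:340],None,fx=3.3,fy=3.3,interpolation=cv2.INTER_CUBIC))
```

```text
(np.float64(271.11561193841663), np.float64(285.5476836987083)) (np.float64(275.319961903731), np.float64(241.19468431563496))
```

View pics/gript1.png

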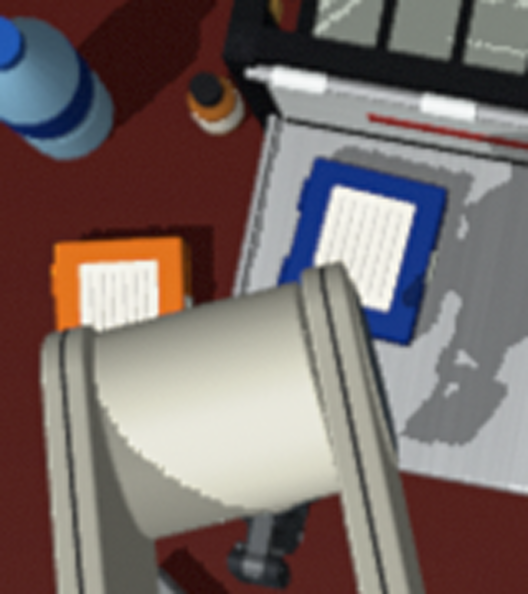

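Run:
```python
from h import *
from scipy.spatial.transform import Rotation as R
st=bot.read_state();M=R.from_quat(st["eef_rot"],scalar_first=True).as_matrix();p=st["position"]
def onplane(u,v,off):
    o,d=ray("side",(180+u/5,80+v/5)); t=((p-o)@M[:,2]+off)/(d@M[:,2]); L=M.T@(o+t*d-p); return L.round(1)[:2]
for nm,u,v in(("tipR",485,552),("tipbackR",507,535),("knlowR",550,462),("kntopR",525,300),("kntopR mid",508,290),("kntopL",125,315),("knlowL",130,482),("bodybot",335,440),("bodyR at 250",428,250),("flange",410,180),("flangeL",160,170)):
    print(nm,[onplane(u,v,o).tolist() for o in(-12,0)])
```

```text
tipR [[45.5, -14.6], [44.4, -2.0]]
tipbackR [[54.0, -22.9], [53.2, -10.4]]
knlowR [[71.6, -58.3], [71.1, -46.5]]
kntopR [[68.0, -131.4], [67.4, -121.0]]
kntopR mid [[62.9, -135.9], [62.2, -125.6]]
kntopL [[-60.5, -132.4], [-63.6, -122.0]]
knlowL [[-73.7, -57.8], [-77.1, -45.9]]
bodybot [[-0.9, -73.3], [-2.9, -61.8]]
bodyR at 250 [[39.0, -153.5], [37.8, -143.6]]
flange [[36.2, -180.9], [35.0, -171.5]]
flangeL [[-38.7, -188.5], [-41.4, -179.3]]
```

The side view shows the knuckle tops about 120 mm above the open tips, right at hinge-rod height, so the upright option is very tight. The interface documents that an out-of-reach pose is "approached as far as the arm can". Before trying the tight option, I'll see whether that lets the tool tilt at the edge of its reach, high in free space.

```bash
python3 -m creep '[[-1,[25,-40,0],0],[-1,[25,-40,0],0],[-1,[25,-40,0],0],[-1,[25,-40,0],0],[-1,[35,-30,0],0],[-1,[35,-30,0],0],[-1,[35,-30,0],0],[-1,[35,-30,0],0]]'
python3 -m creep '[[-1,[45,-10,0],0],[-1,[45,-10,0],0],[-1,[45,-10,0],0],[-1,[45,-10,0],0],[-1,[45,-10,0],0],[-1,[45,-10,0],0]]'
python3 -c "
from plant import bot
print(bot.read_state()['joint_positions'].round(3))"
```

```text
clock: 3.3
position: [667.7, 85.7, 512.5]
eef_rot: [-0.705, 0.705, -0.059, 0.059]
wrist_force: [1.0, 1.0, -0.0]
width: 85.5
clock: 3.9
position: [896.7, 43.6, 555.7]
eef_rot: [0.705, -0.704, 0.054, -0.064]
wrist_force: [80.4, 4.3, 22.1]
width: 85.3
[0.035 0.91  0.085 0.    2.133 0.202]
```

```bash
python3 -m creep '[[-1,[0,0,0],0]]'
python3 -c "
from plant import bot
s=bot.read_state();j=s['joint_positions'];print(j.round(4),(j[1]+j[2]+j[4]),s['qvel'].round(3))"
```

```text
clock: 4.0
position: [898.0, 41.9, 539.9]
eef_rot: [-0.704, 0.705, -0.063, 0.056]
wrist_force: [0.7, -0.5, -3.7]
width: 85.5
[ 3.350e-02  9.208e-01  9.940e-02 -1.000e-04  2.132e+00  2.022e-01] 3.1521640975342446 [ 0.014 -0.057 -0.082  0.008 -0.049  0.014]
```

```bash
python3 -m creep '[[-1,[4,0,0],0],[-1,[4,0,0],0],[-1,[4,0,0],0],[-1,[0,0,0],0]]'
python3 -c "
from plant import bot
s=bot.read_state();j=s['joint_positions'];print(j.round(4),(j[1]+j[2]+j[4]),s['qvel'].round(3))"
```

```text
clock: 4.4
position: [900.4, 41.4, 556.0]
eef_rot: [0.706, -0.703, 0.05, -0.069]
wrist_force: [0.8, -0.3, 0.6]
width: 85.5
[3.2600e-02 9.0960e-01 8.6100e-02 4.0000e-04 2.1199e+00 2.0150e-01] 3.11557107225309 [ 0.001  0.006 -0.001  0.001  0.008  0.001]
```

```bash
python3 -m creep '[[-1,[10,0,0],0],[-1,[10,0,0],0],[-1,[10,0,0],0],[-1,[10,0,0],0]]'
python3 -c "
from plant import bot
s=bot.read_state();j=s['joint_positions'];print(j.round(4),(j[1]+j[2]+j[4]),s['qvel'].round(3))"
```

```text
clock: 4.8
position: [916.2, 33.1, 538.9]
eef_rot: [0.706, -0.702, 0.045, -0.075]
wrist_force: [-0.0, -0.7, 0.3]
width: 85.3
[2.2900e-02 9.2890e-01 8.6100e-02 1.0000e-03 2.0839e+00 1.9280e-01] 3.09879733457365 [-0.025  0.04   0.001  0.001 -0.087 -0.022]
```

```bash
python3 -m creep '[[-1,[16,-12,0],0],[-1,[16,-12,0],0],[-1,[16,-12,0],0],[-1,[16,-12,0],0]]'
python3 -c "
from plant import bot
s=bot.read_state();j=s['joint_positions'];print(j.round(4),(j[1]+j[2]+j[4]),s['qvel'].round(3))"
```

```text
clock: 5.2
position: [919.9, 20.6, 558.0]
eef_rot: [0.708, -0.7, 0.028, -0.091]
wrist_force: [-0.1, 1.0, -0.0]
width: 85.4
[0.0087 0.9086 0.0861 0.0027 2.0566 0.1794] 3.0513159605012654 [-0.034 -0.049 -0.001  0.005 -0.067 -0.032]
```

It does tilt at the reach limit: 5° so far, fingertips outward. I'll first bring the arm to the cage's azimuth (−9.7°), then keep going.

```bash
python3 -m creep '[[-1,[2,0,-43],0],[-1,[2,0,-43],0],[-1,[2,0,-43],0],[-1,[2,0,-43],0]]'
python3 -m creep '[[-1,[32,-24,0],0],[-1,[32,-24,0],0],[-1,[32,-24,0],0],[-1,[32,-24,0],0]]'
cat >> h.py <<'E'
from scipy.spatial.transform import Rotation as R
def rep():
    s=bot.read_state();j=s['joint_positions'];M=R.from_quat(s["eef_rot"],scalar_first=True).as_matrix()
    print("j",j.round(4),"p",s["position"].round(1),"sum",(j[1]+j[2]+j[4]).round(3));print(M.round(3));d=M[:,1]
    print("lean",np.degrees(np.arccos(-d[2])).round(1),"azim",np.degrees(np.arctan2(d[1],d[0])).round(1),"F",s["wrist_force"].round(1))
E
python3 -c "
from h import *;rep()"
```

```text
clock: 5.6
position: [898.3, -151.4, 555.9]
eef_rot: [0.708, -0.7, 0.028, -0.091]
wrist_force: [-0.1, -0.7, 0.4]
width: 85.9
clock: 6.0
position: [910.4, -152.1, 599.4]
eef_rot: [0.703, -0.701, -0.005, -0.124]
wrist_force: [0.4, -0.0, 0.4]
width: 84.8
j [-0.1855  0.8658  0.0861  0.0238  2.0089 -0.0048] p [ 910.4 -152.1  599.4] sum 2.961
[[ 0.969  0.181  0.166]
 [-0.167 -0.012  0.986]
 [ 0.18  -0.983  0.019]]
lean 10.4 azim -3.8 F [ 0.4 -0.   0.4]
```

```bash
python3 -m creep '[[-1,[47,-16,0],0],[-1,[47,-16,0],0],[-1,[47,-14,0],0],[-1,[47,-14,0],0],[-1,[47,-12,0],0],[-1,[47,-12,0],0]]'
python3 -c "
from h import *;rep()"
```

```text
clock: 6.6
position: [961.5, -162.7, 614.9]
eef_rot: [-0.689, 0.697, 0.069, 0.187]
wrist_force: [-0.8, 1.1, 0.4]
width: 85.4
j [-0.1877  0.8647  0.0865  0.0265  1.8277 -0.0057] p [ 961.5 -162.7  614.9] sum 2.779
[[ 0.921  0.353  0.166]
 [-0.162 -0.041  0.986]
 [ 0.355 -0.935  0.02 ]]
lean 20.8 azim -6.6 F [-0.8  1.1  0.4]
```

```bash
python3 -m creep '[[-1,[48,-2,0],0],[-1,[48,-2,0],0],[-1,[48,0,0],0],[-1,[48,2,0],0],[-1,[48,4,0],0],[-1,[48,6,0],0],[-1,[48,8,0],0],[-1,[48,8,0],0]]'
python3 -c "
from h import *;rep()"
```

```text
clock: 7.4
position: [1054.8, -180.0, 600.9]
eef_rot: [-0.662, 0.683, 0.152, 0.269]
wrist_force: [-0.3, -0.9, -0.0]
width: 85.7
j [-0.1883  0.9188  0.0868  0.0289  1.5307 -0.007 ] p [1054.8 -180.   600.9] sum 2.536
[[ 0.809  0.564  0.166]
 [-0.148 -0.078  0.986]
 [ 0.569 -0.822  0.02 ]]
lean 34.7 azim -7.9 F [-0.3 -0.9 -0. ]
```

```bash
python3 -m creep '[[-1,[49,3,0],0],[-1,[49,3,0],0],[-1,[49,5,0],0],[-1,[49,5,0],0],[-1,[48,8,0],0],[-1,[48,8,0],0]]'
python3 -c "
from h import *;rep()"
```

```text
clock: 8.0
position: [1095.9, -188.5, 638.6]
eef_rot: [-0.634, 0.666, 0.215, 0.33]
wrist_force: [-0.4, -0.3, 0.2]
width: 85.6
j [-0.1894  0.917   0.0868  0.0316  1.346  -0.0081] p [1095.9 -188.5  638.6] sum 2.35
[[ 0.69   0.704  0.166]
 [-0.131 -0.104  0.986]
 [ 0.712 -0.702  0.021]]
lean 45.4 azim -8.4 F [-0.4 -0.3  0.2]
```

Lean is 45°, azimuth −8.4°, all in free space. Next I swing back over the cage, well above the roof, then roll 90° so that the jaws lie across the push.

```bash
python3 -m creep '[[-1,[-22,-7,6],0],[-1,[-44,-14,12],0],[-1,[-44,-14,12],0],[-1,[-44,-14,12],0],[-1,[-44,-14,12],0],[-1,[-44,-14,12],0],[-1,[-44,-14,12],0],[-1,[-44,-14,12],0]]' 
python3 -m creep '[[0.3,[-44,-14,12],0],[0.3,[-44,-14,12],0],[0.3,[-44,-14,12],0],[0.3,[-44,-14,12],0],[0.3,[-44,-14,12],0],[0.3,[-22,-7,6],0]]' 20
python3 -c "
from h import *;rep()"
```

```text
clock: 8.8
position: [826.1, -53.3, 490.3]
eef_rot: [-0.634, 0.666, 0.215, 0.33]
wrist_force: [0.9, 0.8, 0.6]
width: 85.2
clock: 9.4
position: [614.0, 51.9, 372.2]
eef_rot: [-0.635, 0.666, 0.214, 0.328]
wrist_force: [0.4, 0.4, 1.0]
width: 30.3
j [ 0.1735  0.0273  2.0189 -0.6082  0.3988  0.8288] p [614.   51.9 372.2] sum 2.445
[[ 0.693  0.702  0.165]
 [-0.131 -0.102  0.986]
 [ 0.709 -0.705  0.021]]
lean 45.2 azim -8.3 F [0.4 0.4 1. ]
```

```bash
cat >> h.py <<'E'
from scipy.optimize import least_squares
D=[(.4238,1.6306,0,624.5,230.6),(.16,2.01,0,448,231.2),(.9208,.0994,0,899,539.9),(.9096,.0861,.026,901.4,556),(.917,.0868,.7915,1112,638.6)]
E
python3 - <<'E'
from h import *
def f(p):
    a,L1,L2,zs,T=p; o=[]
    for j2,j3,le,r,z in D:
        o+=[a+L1*np.sin(j2)+L2*np.sin(j2+j3)+T*np.sin(le)-r, zs+L1*np.cos(j2)+L2*np.cos(j2+j3)-T*np.cos(le)-z]
    return o
s=least_squares(f,[0,550,550,200,290]); print(s.x.round(1),np.round(s.fun,1))
a,L1,L2,zs,T=s.x
# wrist centre for targets
cen=np.array([622.5,48.8]);ex=np.array([.9857,-.1685]);ey=np.array([.1685,.9857])
az=np.radians(-8.3)
for le in (25,35,45,55):
  for cx in(-150,-135,-80,0,15):
    le_=np.radians(le); P=np.r_[cen+cx*ex+42*ey,115]; d=np.array([np.sin(le_)*np.cos(az),np.sin(le_)*np.sin(az),-np.cos(le_)]); W=P-T*d
    r=np.hypot(W[0],W[1])-a; z=W[2]-zs; dd=np.hypot(r,z); c=(dd**2-L1**2-L2**2)/2/L1/L2
    if abs(c)>1: print(le,cx,"unreach");continue
    j3=np.arccos(c); j2=np.arctan2(r,z)-np.arctan2(L2*np.sin(j3),L1+L2*np.cos(j3)); j1=np.arctan2(W[1],W[0])
    fo=np.array([np.cos(j1)*np.sin(j2+j3),np.sin(j1)*np.sin(j2+j3),np.cos(j2+j3)])
    # wrist: j4 from tool dir in frame: e_phi, e_theta
    et=np.array([np.cos(j1)*np.cos(j2+j3),np.sin(j1)*np.cos(j2+j3),-np.sin(j2+j3)]); ep=np.array([-np.sin(j1),np.cos(j1),0])
    print(le,cx,"j1 %.2f j2 %.2f j3 %.2f j5 %.2f j4 %.2f"%(j1,j2,j3,np.arccos(d@fo),np.arctan2(d@ep,d@et)))
E
```

```text
[-112.2  702.7  528.8  145.9  309.6] [ 20.3   0.4 -11.6   0.6  -1.2  -1.7  -7.3  -0.5  -0.2   1.1]
25 -150 j1 0.36 j2 0.26 j3 2.26 j5 0.31 j4 -0.73
25 -135 j1 0.34 j2 0.27 j3 2.24 j5 0.31 j4 -0.70
25 -80 j1 0.28 j2 0.33 j3 2.15 j5 0.32 j4 -0.60
25 0 j1 0.21 j2 0.40 j3 2.02 j5 0.34 j4 -0.46
25 15 j1 0.20 j2 0.42 j3 1.99 j5 0.35 j4 -0.43
35 -150 j1 0.43 j2 0.26 j3 2.35 j5 0.32 j4 -1.57
35 -135 j1 0.41 j2 0.27 j3 2.33 j5 0.31 j4 -1.57
35 -80 j1 0.33 j2 0.32 j3 2.25 j5 0.27 j4 -1.51
35 0 j1 0.25 j2 0.39 j3 2.12 j5 0.23 j4 -1.32
35 15 j1 0.24 j2 0.41 j3 2.09 j5 0.23 j4 -1.27
45 -150 j1 0.51 j2 0.29 j3 2.44 j5 0.51 j4 -2.07
45 -135 j1 0.48 j2 0.30 j3 2.42 j5 0.49 j4 -2.09
45 -80 j1 0.38 j2 0.34 j3 2.34 j5 0.44 j4 -2.15
45 0 j1 0.29 j2 0.41 j3 2.21 j5 0.37 j4 -2.17
45 15 j1 0.27 j2 0.42 j3 2.19 j5 0.35 j4 -2.16
55 -150 j1 0.58 j2 0.36 j3 2.51 j5 0.78 j4 -2.25
55 -135 j1 0.55 j2 0.37 j3 2.49 j5 0.76 j4 -2.28
55 -80 j1 0.44 j2 0.40 j3 2.41 j5 0.70 j4 -2.37
55 0 j1 0.32 j2 0.45 j3 2.29 j5 0.62 j4 -2.45
55 15 j1 0.31 j2 0.46 j3 2.27 j5 0.60 j4 -2.46
```

```bash
cat > kin.py <<'E'
from h import *
# j1,j2,j3, p, dir y
def d(le,az): le,az=np.radians(le),np.radians(az); return np.array([np.sin(le)*np.cos(az),np.sin(le)*np.sin(az),-np.cos(le)])
A=[((1.221976,.42377,1.6306),(202.24,590.86,230.62),d(0,0)),
((-.1855,.8658,.0861),(910.4,-152.1,599.4),np.array([.181,-.012,-.983])),
((-.1877,.8647,.0865),(961.5,-162.7,614.9),np.array([.353,-.041,-.935])),
((-.1883,.9188,.0868),(1054.8,-180,600.9),np.array([.564,-.078,-.822])),
((-.1894,.917,.0868),(1095.9,-188.5,638.6),np.array([.704,-.104,-.702])),
((.1735,.0273,2.0189),(614,51.9,372.2),np.array([.702,-.102,-.705])),
((.0326,.9096,.0861),(900.4,41.4,556),d(1.5,1.9))]
def W(p,j):
    a,L1,L2,zs,T,e=p; j1,j2,j3=j; q=j2+j3
    r=a+L1*np.sin(j2)+L2*np.sin(q)+e*np.cos(q); return np.array([r*np.cos(j1),r*np.sin(j1),zs+L1*np.cos(j2)+L2*np.cos(q)-e*np.sin(q)])
fit=least_squares(lambda p:np.concatenate([W(p,j)+p[4]*dd/np.linalg.norm(dd)-P for j,P,dd in A]+[[.01*p[0],.01*p[5]]]),[0,550,550,200,290,0])
P_=fit.x
def ik(p,dd):
    w=np.array(p)-P_[4]*dd; j1=np.arctan2(w[1],w[0])
    s=least_squares(lambda q:W(P_,(j1,q[0],q[1]))-w,[.3,2.2]); j2,j3=s.x; q=j2+j3
    fo=np.array([np.cos(j1)*np.sin(q),np.sin(j1)*np.sin(q),np.cos(q)]); et=np.array([np.cos(j1)*np.cos(q),np.sin(j1)*np.cos(q),-np.sin(q)]); ep=np.array([-np.sin(j1),np.cos(j1),0])
    return [round(float(v),2) for v in (j1,j2,j3,np.arctan2(dd@ep,dd@et)%(2*np.pi),np.arccos(dd@fo),np.linalg.norm(s.fun))]
E
python3 - <<'E'
from kin import *
print(P_.round(1),fit.fun.round(1))
dd=d(45.2,-8.3)
print("cur",ik((614,51.9,372.2),dd))
for p in((614,-150,372),(614,-250,372),(520,-250,372),(520,-250,250),(480,-200,170),(480,-100,170),(480,0,170),(480,60,170),(482,115,170),(482,115,115),(497,113,115),(630,85,115),(640,85,115)): print(p,ik(p,dd))
E
```

```text
[  3.2 559.8 483.7 314.9 298.9  79.5] [ 11.3  -3.8   0.4  -1.5 -11.9   0.2  -2.2 -11.7   0.   -2.9 -11.6  -0.1
  -3.2 -11.7  -0.4   1.8 -11.2  -0.4   1.1 -12.    0.3   0.    0.8]
cur [0.2, 0.03, 2.02, 5.64, 0.41, 0.0]
(614, -150, 372) [-0.29, 0.04, 2.0, 0.32, 0.33, 0.0]
(614, -250, 372) [-0.5, 0.11, 1.93, 0.64, 0.42, 0.0]
(520, -250, 372) [-0.62, -0.03, 2.08, 0.76, 0.49, 0.0]
(520, -250, 250) [-0.62, 0.18, 2.2, 1.48, 0.33, 0.0]
(480, -200, 170) [-0.56, 0.31, 2.37, 2.32, 0.4, 0.0]
(480, -100, 170) [-0.25, 0.27, 2.45, 2.93, 0.37, 0.0]
(480, 0, 170) [0.11, 0.26, 2.46, 3.63, 0.4, 0.0]
(480, 60, 170) [0.32, 0.28, 2.44, 3.99, 0.44, 0.0]
(482, 115, 170) [0.49, 0.3, 2.39, 4.26, 0.49, 0.0]
(482, 115, 115) [0.49, 0.47, 2.4, 4.0, 0.59, 0.0]
(497, 113, 115) [0.46, 0.48, 2.38, 3.99, 0.57, 0.0]
(630, 85, 115) [0.27, 0.54, 2.14, 3.96, 0.4, 0.0]
(640, 85, 115) [0.26, 0.55, 2.12, 3.97, 0.39, 0.0]
```

The kinematic fit (about 1 mm apart from a constant lateral offset) says the leaned pose at the box needs j4≈4.0. So the wrist must go round on the positive side: swing right, in and low, then left, with TCP z ≥170 over the small things.

```bash
python3 -m creep '[[0.3,[6,4,-43],0],[0.3,[6,4,-43],0],[0.3,[6,4,-43],0],[0.3,[6,4,-43],0],[0.3,[6,4,-43],0],[0.3,[6,4,-43],0],[0.3,[0,0,0],0]]'
python3 - <<'E'
from kin import *
rep()
s=bot.read_state();j=s['joint_positions'];M=R.from_quat(s["eef_rot"],scalar_first=True).as_matrix()
arm=lambda j1,q,j4,j5:(R.from_euler('z',j1)*R.from_euler('y',q)*R.from_euler('z',j4)*R.from_euler('y',j5)).as_matrix()
# M = arm * Rz(j6) * C
C=R.from_euler('z',-j[5]).as_matrix()@arm(j[0],j[1]+j[2],j[3],j[4]).T@M; print(C.round(2))
dd=M[:,1]
for p in((520,-250,250),(480,-100,170),(480,60,150),(497,113,115),(640,85,115)):
    k=ik(p,dd); X=arm(k[0],k[1]+k[2],k[3],k[4]).T@M@C.T; print(p,k,"j6 at turn0 (mod 2pi)",np.arctan2(X[1,0],X[0,0]).round(2))
E
```

```text
clock: 10.1
position: [616.9, -169.8, 376.1]
eef_rot: [-0.634, 0.668, 0.211, 0.328]
wrist_force: [-0.6, 1.0, -0.2]
width: 30.0
j [-0.354   0.0528  1.9802  0.4113  0.3623 -0.5036] p [ 616.9 -169.8  376.1] sum 2.395
[[ 0.695  0.698  0.171]
 [-0.134 -0.107  0.985]
 [ 0.706 -0.708  0.019]]
lean 44.9 azim -8.7 F [-0.6  1.  -0.2]
[[-1. -0.  0.]
 [ 0.  0.  1.]
 [-0.  1. -0.]]
(520, -250, 250) [-0.61, 0.18, 2.2, 1.47, 0.32, 0.0] j6 at turn0 (mod 2pi) -1.77
(480, -100, 170) [-0.25, 0.27, 2.45, 2.95, 0.36, 0.0] j6 at turn0 (mod 2pi) -3.0
(480, 60, 150) [0.33, 0.34, 2.44, 3.91, 0.49, 0.0] j6 at turn0 (mod 2pi) 2.82
(497, 113, 115) [0.47, 0.48, 2.37, 4.01, 0.57, 0.0] j6 at turn0 (mod 2pi) 2.85
(640, 85, 115) [0.26, 0.55, 2.12, 4.0, 0.39, 0.0] j6 at turn0 (mod 2pi) 2.65
```

```bash
python3 -m creep '[[0.3,[0,0,0],8.2],[0.3,[0,0,0],8.2],[0.3,[0,0,0],8.2],[0.3,[0,0,0],8.2],[0.3,[0,0,0],8.2],[0.3,[0,0,0],8.2]]'
python3 -m creep '[[0.3,[0,0,0],8.2],[0.3,[0,0,0],8.2],[0.3,[0,0,0],8.2],[0.3,[0,0,0],8.2],[0.3,[0,0,0],8.2]]'
python3 -m creep '[[0.3,[20,6,-29],0],[0.3,[20,6,-29],0],[0.3,[20,6,-29],0],[0.3,[20,6,-29],0],[0.3,[20,6,-29],0],[0.3,[0,0,0],0]]'
python3 -c "
from h import *;rep()"
```

```text
clock: 10.7
position: [616.6, -164.8, 375.1]
eef_rot: [0.666, -0.469, 0.074, -0.576]
wrist_force: [-0.1, -0.7, -0.5]
width: 30.1
clock: 11.2
position: [616.6, -164.8, 375.1]
eef_rot: [-0.598, 0.237, -0.303, 0.704]
wrist_force: [0.6, -0.1, -0.6]
width: 29.8
clock: 11.8
position: [531.4, -234.8, 263.4]
eef_rot: [-0.598, 0.241, -0.305, 0.701]
wrist_force: [0.3, 0.1, 0.1]
width: 29.8
j [-0.5972  0.1511  2.1804  1.3002  0.3255 -0.0141] p [ 531.4 -234.8  263.4] sum 2.657
[[-0.168  0.692  0.702]
 [-0.985 -0.098 -0.139]
 [-0.027 -0.715  0.698]]
lean 44.3 azim -8.1 F [0.3 0.1 0.1]
```

```bash
python3 -m creep '[[0.3,[-12,2.6,-17.6],0],[0.3,[-12,2.6,-17.6],0],[0.3,[-12,2.6,-17.6],0],[0.3,[-12,2.6,-17.6],0],[0.3,[-12,2.6,-17.6],0],[0.3,[-12,2.6,-17.6],0],[0.3,[0,0,0],0]]'
python3 -c "
from h import *;rep()"
```

```text
clock: 12.5
position: [481.6, -148.5, 181.6]
eef_rot: [-0.6, 0.24, -0.304, 0.7]
wrist_force: [0.3, 0.3, 0.1]
width: 30.0
j [-0.4544  0.2396  2.4024  2.4021  0.3319 -1.0497] p [ 481.6 -148.5  181.6] sum 2.974
[[-0.164  0.693  0.702]
 [-0.986 -0.094 -0.137]
 [-0.029 -0.715  0.699]]
lean 44.4 azim -7.7 F [0.3 0.3 0.1]
```

```bash
python3 -m creep '[[0.3,[-34,-2,-6.3],0],[0.3,[-34,-2,-6.3],0],[0.3,[-34,-2,-6.3],0],[0.3,[-34,-2,-6.3],0],[0.3,[-34,-2,-6.3],0],[0.3,[-34,-2,-6.3],0],[0.3,[0,0,0],0]]'
python3 - <<'E'
from h import *
rep(); cv2.imwrite("pics/side2.png",grab_frame("side")); cv2.imwrite("pics/top2.png",grab_frame("top"))
E
```

```text
clock: 13.2
position: [487.0, 30.6, 175.1]
eef_rot: [-0.605, 0.236, -0.301, 0.699]
wrist_force: [0.3, 0.1, -0.2]
width: 30.2
j [ 0.1624  0.2515  2.4409  3.7217  0.375  -1.8646] p [487.   30.6 175.1] sum 3.067
[[-0.158  0.704  0.693]
 [-0.987 -0.088 -0.136]
 [-0.034 -0.705  0.708]]
lean 45.2 azim -7.1 F [ 0.3  0.1 -0.2]
```

View pics/side2.png

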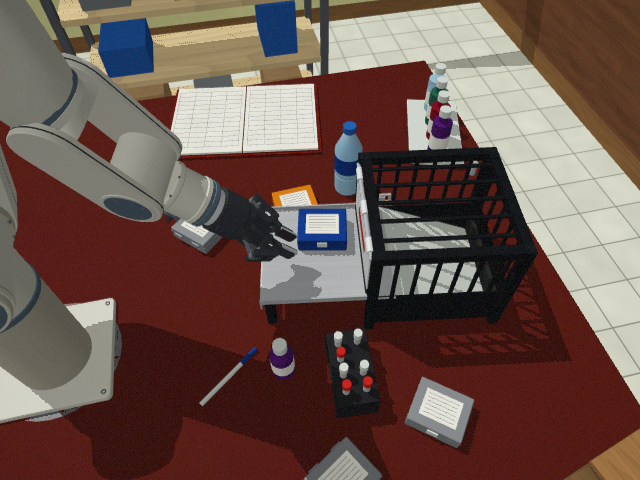

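View pics/top2.png

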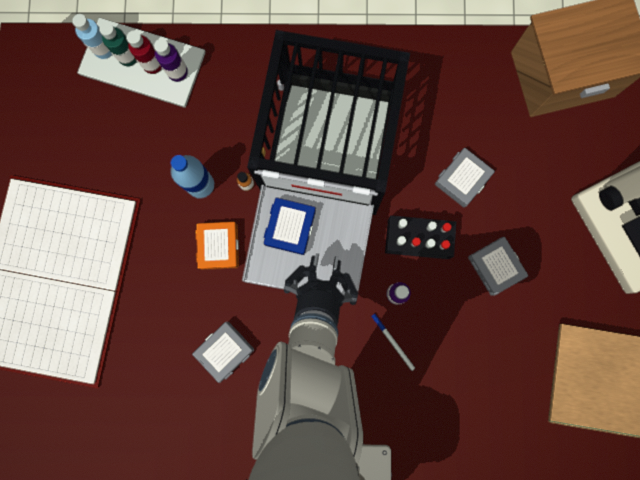

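```bash
python3 -m creep '[[0.3,[-28,3.3,-10],0],[0.3,[-28,3.3,-10],0],[0.3,[-28,3.3,-10],0],[0.3,[0,0,0],0]]'
python3 -m creep '[[0.3,[0.6,8,-10],0],[0.3,[0.6,8,-10],0],[0.3,[0.6,8,-10],0],[0.3,[0,0,0],0]]'
python3 - <<'E'
from h import *
rep(); 
s=grab_frame("side");t=grab_frame("top")
cv2.imwrite("pics/s3.png",np.hstack([cv2.resize(s[170:320,220:390],(400,353)),cv2.resize(t[160:310,230:400],(400,353))]))
E
```

```text
clock: 13.7
position: [486.3, 113.8, 147.7]
eef_rot: [-0.603, 0.237, -0.301, 0.7]
wrist_force: [0.2, 0.7, 0.6]
width: 29.7
clock: 14.1
position: [480.3, 110.1, 108.5]
eef_rot: [-0.601, 0.238, -0.302, 0.701]
wrist_force: [0.0, -0.5, 0.1]
width: 29.9
j [ 0.4364  0.4827  2.4145  3.9005  0.5893 -1.7674] p [480.3 110.1 108.5] sum 3.486
[[-0.166  0.699  0.696]
 [-0.986 -0.096 -0.138]
 [-0.029 -0.709  0.704]]
lean 44.8 azim -7.8 F [ 0.  -0.5  0.1]
```

View pics/s3.png

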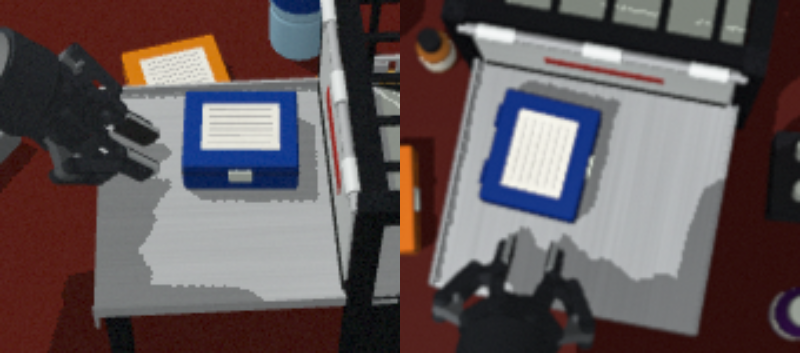

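```bash
python3 -m creep '[[0.3,[-3,-2,2],0],[0.3,[-3.5,-2,2],0],[0.3,[0,0,0],0]]'
python3 -m creep '[[0.3,[0,4,4],0],[0.3,[0,4,4],0],[0.3,[0,4,4],0],[0.3,[0,4,4],0],[0.3,[0,4,4],0],[0.3,[0,5,5],0],[0.3,[0,5,5],0],[0.3,[0,5,5],0]]'
cat >> h.py <<'E'
o_=np.array([622.5,48.8]); ex=np.array([.9857,-.1685]); ey=np.array([.1685,.9857])
def cage(P): d=np.array(P[:2])-o_; return np.round([d@ex,d@ey,P[2]-100],1)
def look(name):
    rep(); print("TCP cage",cage(bot.read_state()["position"]))
    s=grab_frame("side");t=grab_frame("top")
    cv2.imwrite(name,np.hstack([cv2.resize(s[140:320,220:424],(400,353)),cv2.resize(t[130:310,220:424],(400,353))]))
    m=bluemask(t); m[:150]=0; m[310:]=0; m[:,:235]=0; m[:,385:]=0
    c=cv2.findContours(m,0,2)[0]
    if c:
        h=cv2.approxPolyDP(cv2.convexHull(max(c,key=cv2.contourArea)),3,True)[:,0]
        print([cage(onz("top",u,135)).tolist() for u in h])
E
python3 -c "
from h import *; look('pics/s4.png')"
```

```text
clock: 14.5
position: [481.9, 118.1, 116.3]
eef_rot: [-0.602, 0.237, -0.301, 0.701]
wrist_force: [-0.7, 0.0, 0.3]
width: 29.8
clock: 15.3
position: [530.5, 109.1, 114.8]
eef_rot: [-0.601, 0.238, -0.301, 0.701]
wrist_force: [-0.3, -0.6, 0.4]
width: 29.9
j [ 0.3733  0.4823  2.3223  3.9242  0.5111 -1.8676] p [530.5 109.1 114.8] sum 3.316
[[-0.165  0.699  0.696]
 [-0.986 -0.097 -0.136]
 [-0.028 -0.708  0.705]]
lean 44.9 azim -7.9 F [-0.3 -0.6  0.4]
TCP cage [-100.9   43.9   14.8]
[[1.1, 86.1, 35.0], [1.3, 4.6, 35.0], [-95.0, 4.8, 35.0], [-93.2, 84.0, 35.0]]
```

View pics/s4.png

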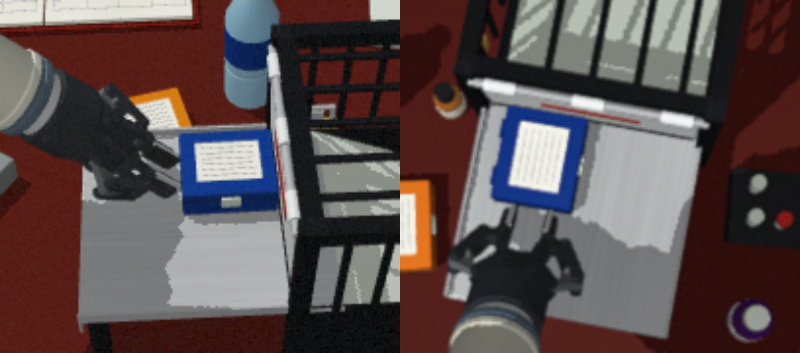

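```bash
python3 -m creep '[[0.3,[0,5,5.1],0],[0.3,[0,5,5.1],0],[0.3,[0,5,5.1],0],[0.3,[0,5,5.1],0],[0.3,[0,5,5.1],0],[0.3,[0,5,5.1],0],[0.3,[0,5,5.1],0],[0.3,[0,5,5.1],0]]'
python3 -c "
from h import *; look('pics/s5.png')"
```

```text
clock: 16.2
position: [586.7, 99.7, 115.2]
eef_rot: [-0.601, 0.238, -0.301, 0.701]
wrist_force: [-0.2, 0.5, -0.3]
width: 30.0
j [ 0.2997  0.5097  2.2207  3.9199  0.4393 -1.9398] p [586.7  99.7 115.2] sum 3.17
[[-0.165  0.699  0.696]
 [-0.986 -0.097 -0.136]
 [-0.028 -0.708  0.705]]
lean 44.9 azim -7.9 F [-0.2  0.5 -0.3]
TCP cage [-43.8  44.1  15.2]
[[9.5, 85.7, 35.0], [11.0, 8.4, 35.0], [-40.0, 5.0, 35.0], [-39.3, 80.3, 35.0], [-22.4, 89.7, 35.0]]
```

View pics/s5.png

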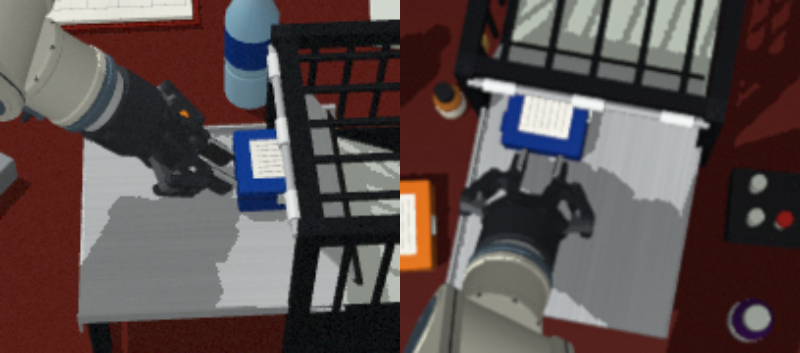

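```bash
python3 -m creep '[[0.3,[0,5,5.1],0],[0.3,[0,5,5.1],0],[0.3,[0,5,5.1],0],[0.3,[0,5,5.1],0],[0.3,[0,5,5.1],0],[0.3,[0,4,4],0],[0.3,[0,3.5,3.5],0],[0.3,[0,3,3],0]]'
python3 -c "
from h import *; look('pics/s6.png')"
```

```text
clock: 17.1
position: [636.5, 91.4, 115.6]
eef_rot: [-0.601, 0.238, -0.301, 0.701]
wrist_force: [0.2, -0.6, -0.5]
width: 30.0
j [ 0.2486  0.5401  2.1261  3.9429  0.3788 -2.0152] p [636.5  91.4 115.6] sum 3.045
[[-0.165  0.699  0.696]
 [-0.986 -0.097 -0.136]
 [-0.028 -0.708  0.705]]
lean 44.9 azim -7.9 F [ 0.2 -0.6 -0.5]
TCP cage [ 6.7 44.3 15.6]
[[85.5, 12.1, 35.0], [78.0, 18.9, 35.0]]
```

View pics/s6.png

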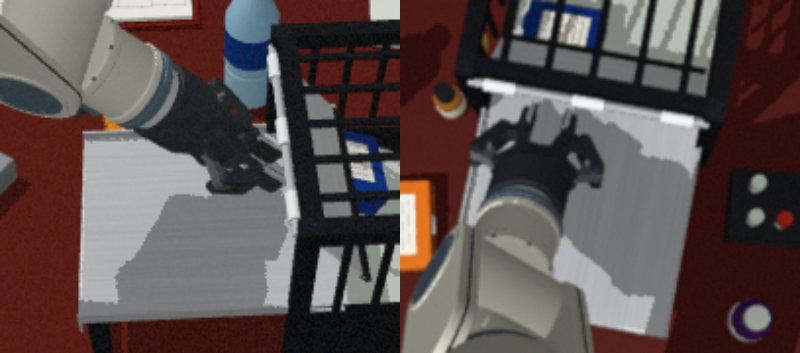

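The box has tipped onto the chute and is sliding, lid up. I draw straight back.

```bash
python3 -m creep '[[0.3,[0,-3,-3],0],[0.3,[0,-5,-5],0],[0.3,[0,-5,-5],0],[0.3,[0,-7,-7],0],[0.3,[0,-10,-10],0],[0.3,[0,-10,-10],0],[0.3,[0,-14,-14],0],[0.3,[0,-14,-14],0]]'
python3 -m creep '[[0.3,[0,-20,-10],0],[0.3,[0,-25,-10],0],[0.3,[0,-30,0],0],[0.3,[0,-30,0],0],[0.3,[0,-20,0],0],[0.3,[0,0,0],0],[0.3,[0,0,0],0],[0.3,[0,0,0],0]]'
python3 - <<'E'
from h import *
rep();cv2.imwrite("pics/side9.png",grab_frame("side"));t=grab_frame("top");cv2.imwrite("pics/top9.png",t)
cv2.imwrite("pics/top9c.png",cv2.resize(t[20:320,150:470],(800,750))[:600])
E
```

```text
clock: 18.0
position: [539.5, 107.4, 115.7]
eef_rot: [-0.601, 0.238, -0.301, 0.701]
wrist_force: [-0.0, -0.5, 0.1]
width: 30.0
clock: 18.8
position: [440.1, 122.1, 189.7]
eef_rot: [-0.601, 0.238, -0.301, 0.701]
wrist_force: [0.4, -0.6, 0.5]
width: 30.3
j [ 0.5388  0.1935  2.4438  4.4065  0.4816 -2.2428] p [440.1 122.1 189.7] sum 3.119
[[-0.165  0.699  0.696]
 [-0.986 -0.097 -0.136]
 [-0.028 -0.709  0.705]]
lean 44.9 azim -7.9 F [ 0.4 -0.6  0.5]
```

View pics/side9.png

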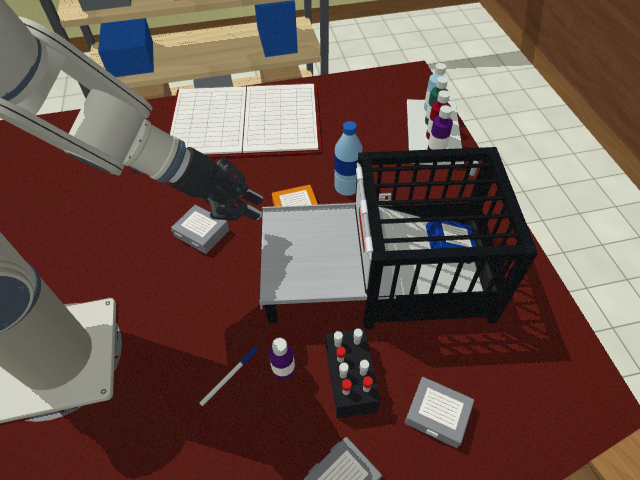

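View pics/top9c.png

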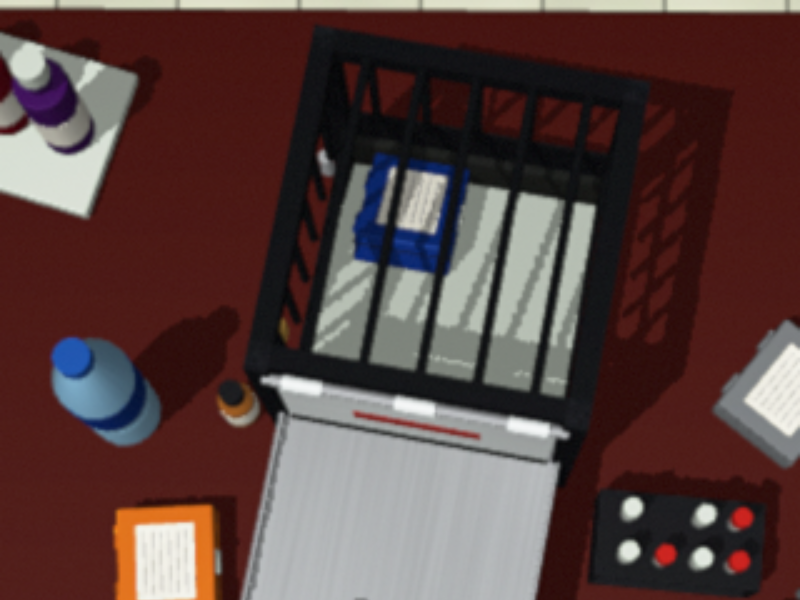

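Run:
```python
import cv2,numpy as np
a=cv2.imread("pics/top0.png");b=cv2.imread("pics/top9.png")
for n,(x0,y0,x1,y1) in dict(orange=(190,215,242,275),oil=(234,168,256,192),water=(165,150,220,200),rack=(385,212,460,260),stain=(385,280,412,306),flap=(262,175,385,205),pen=(370,312,418,372)).items():
    print(n,cv2.phaseCorrelate(*[np.float32(cv2.cvtColor(i[y0:y1,x0:x1],6)) for i in(a,b)])[0],np.abs(a[y0:y1,x0:x1].astype(int)-b[y0:y1,x0:x1]).mean().round(1))
from plant import job_done; print(job_done())
```

```text
orange (0.026720780888719986, -0.17726516007644832) 6.7
oil (-0.04800173681828035, 0.016185507727145776) 1.1
water (-0.010670500497731439, 0.009617421074299415) 1.0
rack (0.4544778345823417, -0.025787521778493527) 2.4
stain (0.5586844179455035, 0.08241589944378092) 14.6
flap (0.3996248351214575, 0.030644517528017445) 8.4
pen (0.09091083193814242, 0.09361909937810253) 2.6
the job is handed in; nothing more can be done
None
```

The blue slide box is in the cage, lid up against the rear stop. The flap hangs shut behind it and the gripper is clear. I handed the job in at about 19 s.

**How it went:** The moves can only turn the tool about the finger axis. To get the 45° lean I ran the arm against its reach limit high above the bench, where the tool tilts. I then brought it round behind the box, pushed steadily at about 70 mm/s through the flap until the box slid down the chute, and drew straight back.

**Last checks:**
- **Box and flap:** both views show them as described above. At the push looks the wrist force was below about 1 N.
- **Other things on the bench:** the top-view before-and-after comparison shows shifts of at most about 0.6 pixel for those I compared: the orange box, oil, water and stain bottles, tube rack and pen. The stain bottle and flap patches also changed somewhat in brightness, probably from the arm's shadow.

**Checks that were off:**
- **Joint 3:** while finding the lean it touched its lower stop. It read 0.085 to 0.087 rad against the stated, rounded limit of 0.09, so it may count as passing its range.
- **Wrist force:** it peaked at a measured 80 N at that moment, against the 120 N limit.

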